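Pack the long burr tubes among the vials in the round caddy

ROBOT

A 6-joint arm with a two-finger parallel gripper is mounted at the origin on a cart in front of the work surface, level with it; the furniture and walls round the work are solid. World frame = base frame: x ahead of the robot, y to its left, z up, the work surface at z = 0. Lengths are in m, angles in rad, forces in N, time in s.
With the tool pointing down it reaches from about 0.375 to 0.975 m from the base axis. Payload 3.8 kg.
Tool frame: the origin (TCP) lies midway between the tips of the shut fingers; the grasp point (between the pads) lies behind it (grip_depth is the z of the grasp point in the tool frame, in m); z points along the fingers, y is the line along which they close (so a half turn about z gives the same grasp; the last joint's range is limited). The gripper opens to 88 mm and grips with 3 to 60 N. Pads are 18 mm wide; open, the fingers measure 123 mm over their backs; the gripper's body (75 mm by 187 mm) begins 45 mm behind the grasp point.
Start: joints at [-1.375, 0.264, 1.604, -0, 1.274, -0.037], TCP at [0.156, -0.657, 0.239] pointing down, gripper open.
Joint ranges: [-2.63, 2.63], [-0.94, 2.18], [0.31, 2.57], [-1.31, 4.45], [0, 2.66], [-2.55, 2.55]. Speed limits (rad/s): [2.57, 2.57, 3.14, 3.14, 3.14, 3.14].

INTERFACE

Orientations are given as a rotation vector (axis times angle).
In Python, from plant import * gives the robot as it stands.
- The arm moves only by the tool apply_moves, never from a script. Its argument "commands" is a list of rows, each an object with "dp": the shift along the tool's x, y, z normalised to -1 to 1, where 1 is 30 mm, a list of three; "dr": the turn, a rotation vector about the tool's x, y, z normalised to -1 to 1, where 1 is 0.08 rad, a list of three; "gripper": the closure, from -1 (fully open) to 1 (shut), so that 0 is half open. In form: [{"dp": [x, y, z], "dr": [wx, wy, wz], "gripper": gripper}, ...]. A call has 1 to 8 rows; each row shifts and turns the commanded pose from where the row before left it, along the tool's axes as they then stand; what a row does not reach is not made up. A row lasts 1/10 s, in which the tool goes at most 50 mm and 8.59 degrees, less where a joint would pass 70% of its speed; a pose out of reach is approached as far as the arm can. A call with a number of a shift or a turn outside -1 to 1 is refused whole. A call with a gripper value outside its range is refused whole. The fingers move at their own pace and stop on an object; "newtons" is the grip in N (left out, the last holds). Time passes only in rows, so rows that do not move let the fingers close. It gives the time, the measured TCP pose, the force, the opening and the grip force at its end, in the units of the state.
- get_state(): the state, without advancing time (a new reading comes with each control period).
- read_camera(name): name is "scene" or "side" or "wrist"; returns (picture, depth): 420x560x3 uint8, red, green, blue; 420x560 float32, m along the optical axis (not along the pixel's ray), 0 where there is no reading.
- calibration(name): a dict with "fx", "fy", "cx", "cy" (pixels), "rvec" (rotation vector, rad) and "tvec" (3), from world to camera coordinates, as OpenCV has them. Camera axes: x right, y down, z forward; pixel columns grow to the right and rows downward; lengths in m; the calibration is good to about 2 mm. A picture is of the moment at which its call begins: read the wrist's pose just before it. calibration takes no time and is no camera call; for the wrist camera it gives the pose at the moment of the call.
- job_done(): hands the job in; it is judged then, once.
The state is a dict: "clock": time; "joint_pos": joint angles; "joint_velocities": joint speeds; "joint_torque": joint torques, N m; "tool_pos": TCP position; "tool_rot": TCP orientation; "force": force on the tool from outside, world axes, zero at the start; "torque": the same for the moment, N m; "opening": opening from 0.0 (shut) to 1.0 (fully open); "gripper_force": force on a finger pad.
Only numpy, scipy, OpenCV 4.12 (cv2) and the standard library are available. Lean on these libraries where they do the work, as an engineer would, in place of code of your own. Each camera call takes 0.05 s, during which the arm holds its last target. There are 200 camera calls.

TASK

Finish packing the round wooden caddy: stand the three long capped tubes upright in the three empty places round the middle vial, so that all seven cylinders stand side by side on the caddy's floor in one tight cluster. Lower each tube gently to the bottom rather than dropping it, leave the four short vials standing in the caddy, and do not shift the needle stand, the jar or the bowl.

Things in the scene. Friction and masses are not known exactly. Their poses are not given: they have to be found in the camera images.
- caddy: Round wooden caddy, open at the top, fixed to the table: 78 mm across outside, 68 mm inside, 42 mm high. Origin at the centre of its underside, on the table, z up. It just holds seven 20 mm cylinders upright, one in the middle and six round it. Four short vials stand in it: in the middle and at 0, 120 and 240 degrees from its x axis (counter-clockwise from above).
- caddy_floor (a point): Centre of the caddy's inner floor, 6 mm above the table, 36 mm below the rim. Beside the table on the right (y below -0.45 m) a glass case and trays stand on cabinets, up to about 0.4 m above the table top: rise clear of them before swinging in. The polisher at the left of the work is under 0.15 m high.
- gap_1 (a point): Empty outer place in the caddy, on its inner floor at 60 degrees from the caddy's x axis, 22 mm from the centre, with about 2 mm to spare on every side; any tube may go here. Empty places are 38 mm apart. Fingers closing square to the line from the caddy's centre to this place stay clear of tubes in the other two.
- gap_2 (a point): Empty outer place in the caddy, on its inner floor at 180 degrees from the caddy's x axis, 22 mm from the centre, with about 2 mm to spare on every side; any tube may go here. Empty places are 38 mm apart. Fingers closing square to the line from the caddy's centre to this place stay clear of tubes in the other two.
- gap_3 (a point): Empty outer place in the caddy, on its inner floor at 300 degrees from the caddy's x axis, 22 mm from the centre, with about 2 mm to spare on every side; any tube may go here. Empty places are 38 mm apart. Fingers closing square to the line from the caddy's centre to this place stay clear of tubes in the other two.
- vial_a_center (a point): Short corked glass vial, 20 mm in diameter and 48 mm tall, loose, standing in the middle of the caddy. The point is its axis 24 mm above its underside.
- vial_b_center (a point): Short corked glass vial, 20 mm in diameter and 48 mm tall, loose, standing in the caddy at 0 degrees from its x axis, 22 mm from the centre, to within 1 mm. The point is its axis 24 mm above its underside.
- vial_c_center (a point): Short corked glass vial, 20 mm in diameter and 48 mm tall, loose, standing in the caddy at 120 degrees, 22 mm from the centre, to within 1 mm. The point is its axis 24 mm above its underside.
- vial_d_center (a point): Short corked glass vial, 20 mm in diameter and 48 mm tall, loose, standing in the caddy at 240 degrees, 22 mm from the centre, to within 1 mm. The point is its axis 24 mm above its underside.
- tube_1_center (a point): Long burr tube, loose, standing on the table: plain aluminium with a ribbed black screw cap, 20 mm in diameter all the way up, 105 mm tall, 45 to 84 g; the lowest 5 mm taper to a foot 14 mm across. All three are alike. Point: on the axis, half-way up (52.5 mm above the foot); z up the axis. To pack it, grip its upper half: the vials beside it reach 48 mm up it.
- tube_2_center (a point): Long burr tube, loose, standing on the table: plain aluminium with a ribbed black screw cap, 20 mm in diameter all the way up, 105 mm tall, 45 to 84 g; the lowest 5 mm taper to a foot 14 mm across. All three are alike. Point: on the axis, half-way up (52.5 mm above the foot); z up the axis. To pack it, grip its upper half: the vials beside it reach 48 mm up it.
- tube_3_center (a point): Long burr tube, loose, standing on the table: plain aluminium with a ribbed black screw cap, 20 mm in diameter all the way up, 105 mm tall, 45 to 84 g; the lowest 5 mm taper to a foot 14 mm across. All three are alike. Point: on the axis, half-way up (52.5 mm above the foot); z up the axis. To pack it, grip its upper half: the vials beside it reach 48 mm up it.
- needle_stand: Bystander: round cork, 40 mm across, with drill points standing in it, 46 mm high in all, loose; origin at the centre of its underside.
- loupe_jar: Bystander: clear jar with a thick white lid that holds a lens, 63 mm across and 50 mm high, loose; origin at the centre of its underside.
- wood_bowl: Bystander: small dark wooden bowl, 91 mm across and 40 mm high, loose; origin at the centre of its underside.

How it is judged:
At the end, for the whole second after the job is handed in: All three long tubes and all four short vials stand in the caddy: each with its centre within 30 mm of the caddy's axis, its foot within 5 mm of the caddy's inner floor, within 0.2 rad of upright, and at rest (slower than 0.03 m/s) (horizontal distance between each of tube_1_center, tube_2_center, tube_3_center, vial_a_center, vial_b_center, vial_c_center, vial_d_center and caddy_floor below 0.03 m and z of each of tube_1_center, tube_2_center, tube_3_center in the frame of caddy_floor below 0.0575 m and angle between each of tube_1_center, tube_2_center, tube_3_center, vial_a_center, vial_b_center, vial_c_center, vial_d_center's own z axis and vertical below 0.2 rad and linear speed of each of tube_1, tube_2, tube_3, vial_a, vial_b, vial_c, vial_d below 0.03 m/s and z of each of vial_a_center, vial_b_center, vial_c_center, vial_d_center in the frame of caddy_floor below 0.029 m); the robot touches nothing.
It fails at once if a long tube is let fall into the caddy (faster than 0.5 m/s there) ((linear speed of tube_1 above 0.5 m/s and horizontal distance between tube_1_center and caddy_floor below 0.035 m and z of tube_1_center in the frame of caddy_floor below 0.1 m) or (linear speed of tube_2 above 0.5 m/s and horizontal distance between tube_2_center and caddy_floor below 0.035 m and z of tube_2_center in the frame of caddy_floor below 0.1 m) or (linear speed of tube_3 above 0.5 m/s and horizontal distance between tube_3_center and caddy_floor below 0.035 m and z of tube_3_center in the frame of caddy_floor below 0.1 m)).
It fails at once if a short vial is lifted or knocked out of its standing: raised more than 20 mm or tipped more than 0.5 rad ((z of vial_a_center in the frame of caddy_floor above 0.044 m or angle between vial_a_center's own z axis and vertical above 0.5 rad) or (z of vial_b_center in the frame of caddy_floor above 0.044 m or angle between vial_b_center's own z axis and vertical above 0.5 rad) or (z of vial_c_center in the frame of caddy_floor above 0.044 m or angle between vial_c_center's own z axis and vertical above 0.5 rad) or (z of vial_d_center in the frame of caddy_floor above 0.044 m or angle between vial_d_center's own z axis and vertical above 0.5 rad)).
It fails at once if the needle stand, the jar or the bowl is shifted more than 30 mm (distance of any of needle_stand, loupe_jar, wood_bowl from where it was at the start of the episode above 0.03 m).
It also fails if it takes over 67 s, if anything falls off the work surface, if the arm or the gripper's body presses on something with over 40 N, if the wrist force passes 120 N, or if a joint passes its speed limit or range.

## Working session

There is one attempt and no reset: what is moved stays moved. The work goes in short steps, Python scripts to look and compute and a tool call to move; the robot and the scene stay as the last step left them, time stands still between calls to the robot, and variables do not carry over. Pictures are saved under pics/ and viewed, at most 10 in all, crops included, and the job is handed in when it is done.

Besides the shell and the picture viewer there is one more tool, called after ">>>" in YAML: its name, and indented under it one key for each argument. apply_moves: Moves the arm, as the interface text tells. Scaled input: -1 to 1 covers 30 mm each way for a shift and 0.08 rad each way for a turn. Its arguments: {"type":"object","properties":{"commands":{"type":"array","items":{"type":"object","properties":{"dp":{"type":"array","items":{"type":"number"}},"dr":{"type":"array","items":{"type":"number"}},"gripper":{"type":"number"}}}},"newtons":{"type":"number"}},"required":["commands"]}

```bash
mkdir -p pics; python3 - <<'E'
from plant import *
import cv2,numpy as np
s=get_state();print({k:np.round(v,3).tolist() for k,v in s.items()})
ims=[]
for n in("scene","side"):
    p,d=read_camera(n);c=calibration(n);np.savez(f"pics/{n}0.npz",p=p,d=d,**{k:np.array(v) for k,v in c.items()})
    R=cv2.Rodrigues(np.array(c["rvec"],float))[0];print(n,c["fx"],"cam at",-R.T@np.array(c["tvec"]),"fwd",R[2])
    cv2.imwrite(f"pics/{n}0.png",p[:,:,::-1])
E
ls
```

```text
{'clock': 0.0, 'joint_pos': [-1.375, 0.265, 1.605, -0.0, 1.274, -0.037], 'joint_velocities': [-0.002, -0.001, -0.002, -0.001, -0.001, 0.0], 'joint_torque': [-0.002, -50.211, -35.687, 0.073, 0.029, -0.0], 'tool_pos': [0.156, -0.656, 0.237], 'tool_rot': [-3.118, -0.365, 0.0], 'force': [0.405, 0.354, -0.464], 'torque': [0.011, -0.005, 0.015], 'gripper_force': 0.0, 'opening': 1.003}
scene 463.54527670378087 cam at [0.30261511 0.3912496  0.72478316] fwd [ 0.36508944 -0.55695174 -0.74599896]
side 509.29387305859694 cam at [0.59066041 0.70668877 0.38279041] fwd [ 0.007128   -0.93553479 -0.35316264]
pics
```

View pics/scene0.png

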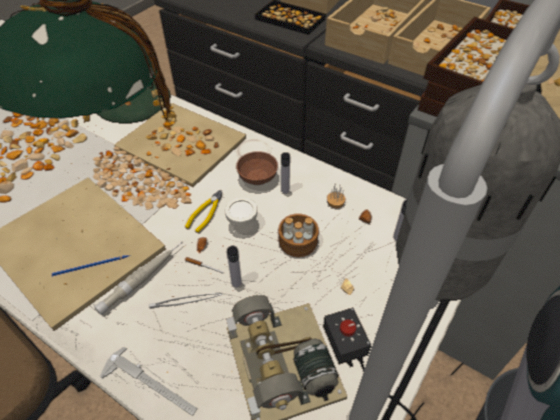

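View pics/side0.png

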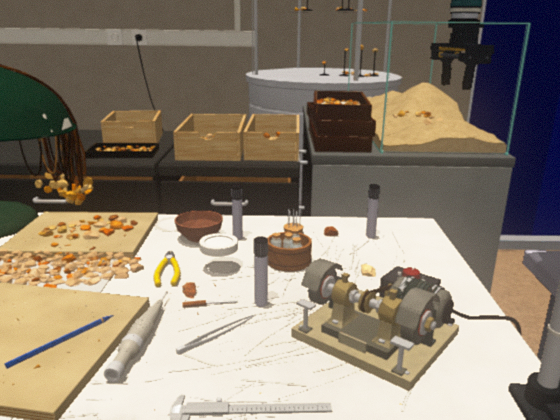

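The scene view shows tubes at (286,173) and (235,268), with the caddy at (299,235). In the side view the tubes are at (237,213), (261,272) and (372,212), with the caddy at (289,250). The arm hides the third tube in the scene view.

```bash
cat > h.py <<'E'
import cv2,numpy as np
from scipy.optimize import least_squares
def cloud(p,d,c):
    R=cv2.Rodrigues(np.array(c["rvec"],float))[0];t=np.array(c["tvec"]).ravel()
    v,u=np.mgrid[:d.shape[0],:d.shape[1]]
    P=np.stack([(u-c["cx"])/c["fx"]*d,(v-c["cy"])/c["fy"]*d,d],-1)
    W=(P-t)@R; W[d<=0]=np.nan
    return W
def circ(xy,r,x0):
    f=least_squares(lambda q:np.hypot(*(xy-q).T)-r,x0,loss='soft_l1',f_scale=.001)
    return f.x
E
python3 - <<'E'
from h import *
for n in("scene","side"):
    z=np.load(f"pics/{n}0.npz");W=cloud(z["p"],z["d"],z);C=-cv2.Rodrigues(z["rvec"])[0].T@z["tvec"]
    seeds={"scene":[("t1",286,180),("t2",235,270)],"side":[("t1",237,215),("t2",261,272),("t3",372,215)]}[n]
    for k,u,v in seeds:
        w=W[v-40:v+45,u-14:u+15].reshape(-1,3);w=w[(w[:,2]>.02)&(w[:,2]<.115)]
        m=np.median(w,0);w=w[np.hypot(*(w-m)[:,:2].T)<.016]
        dirn=(m-C)[:2];dirn/=np.linalg.norm(dirn)
        print(n,k,len(w),circ(w[:,:2],.01,m[:2]+.008*dirn).round(4),"zmax",w[:,2].max().round(3))
    u,v={"scene":(299,235),"side":(289,250)}[n]
    w=W[v-35:v+35,u-35:u+35].reshape(-1,3);w=w[(w[:,2]>.01)&(w[:,2]<.07)]
    for lo,hi in((.036,.045),(.048,.058)):
        a=w[(w[:,2]>lo)&(w[:,2]<hi)];print(n,lo,len(a),np.median(a,0).round(4),a.min(0).round(3),a.max(0).round(3))
    for k,u,v in {"scene":[("stand",337,197),("jar",241,215),("bowl",257,168)],"side":[("stand",293,228),("jar",219,245),("bowl",199,222)]}[n]:
        print(n,k,W[v-3:v+4,u-3:u+4].reshape(-1,3).mean(0).round(3))
    print("table",W[300 if n=='scene' else 320,200 if n=='scene' else 250].round(3))
z=np.load("pics/scene0.npz");cv2.imwrite("pics/cad.png",cv2.resize(z["p"][195:275,255:345,::-1],None,fx=6,fy=6,interpolation=3))
E
```

```text
scene t1 339 [ 0.6835 -0.19  ] zmax 0.109
scene t2 386 [0.6269 0.0544] zmax 0.109
scene 0.036 509 [ 0.5807 -0.083   0.0416] [ 0.547 -0.127  0.036] [ 0.624 -0.048  0.045]
scene 0.048 179 [ 0.5806 -0.0865  0.0535] [ 0.567 -0.117  0.048] [ 0.614 -0.062  0.057]
scene stand [ 0.573 -0.223  0.019]
scene jar [ 0.691 -0.051  0.05 ]
scene bowl [ 0.768 -0.208  0.01 ]
table [0.659 0.117 0.001]
side t1 464 [ 0.6823 -0.1892] zmax 0.104
side t2 814 [0.6251 0.0554] zmax 0.105
side t3 465 [ 0.426  -0.2059] zmax 0.105
side 0.036 514 [ 0.5905 -0.0671  0.0401] [ 0.546 -0.219  0.036] [0.634 0.067 0.045]
side 0.048 228 [ 0.6041 -0.0668  0.0516] [ 0.566 -0.117  0.048] [0.634 0.068 0.058]
side stand [ 0.576 -0.169  0.03 ]
side jar [ 0.697 -0.044  0.048]
side bowl [nan nan nan]
table [ 0.637  0.098 -0.001]
```

View pics/cad.png

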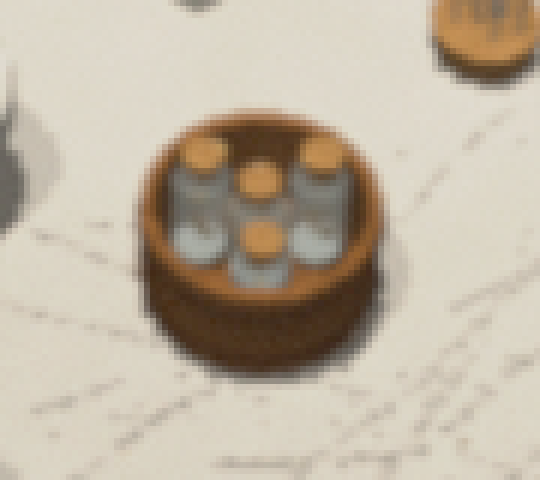

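The crop shows four corks. In full-image pixels they are at (289.2,220.3), (308.8,220.7), (298.3,225) in the middle, and (298.8,235). I'll cast those onto z≈0.054.

```bash
python3 - <<'E'
from h import *
from plant import *
import plant
print("grip_depth",getattr(plant,"grip_depth",None),[k for k in dir(plant) if k[0]!='_'][:40])
z=np.load("pics/scene0.npz");R=cv2.Rodrigues(z["rvec"])[0];C=-R.T@z["tvec"]
P=[]
for u,v in((289.2,220.3),(308.8,220.7),(298.3,225),(298.8,235)):
    r=R.T@np.array([(u-z["cx"])/z["fx"],(v-z["cy"])/z["fy"],1]);P.append((C+r*(.054-C[2])/r[2])[:2])
P=np.array(P);print(P.round(4));o=P[[0,1,3]].mean(0);print("mean",o)
for q in P[[0,1,3]]:print(np.linalg.norm(q-o),np.degrees(np.arctan2(*(q-o)[::-1])))
# rim circle
W=cloud(z["p"],z["d"],z);w=W[195:275,255:345].reshape(-1,3);w=w[(w[:,2]>.039)&(w[:,2]<.045)]
d=np.hypot(*(w[:,:2]-o).T);w=w[(d>.033)&(d<.045)];print(len(w),circ(w[:,:2],.0365,o))
c=calibration("wrist");Rc=cv2.Rodrigues(np.array(c["rvec"]))[0];s=get_state();T=cv2.Rodrigues(np.array(s["tool_rot"]))[0]
print("cam in tool",T.T@(-Rc.T@np.array(c["tvec"])-s["tool_pos"]),"fwd",T.T@Rc[2],"f",c["fx"]);print(T.round(3))
E
```

```text
grip_depth -0.0187 ['Unreachable', 'calibration', 'get_state', 'grip_depth', 'job_done', 'read_camera']
[[ 0.6049 -0.0883]
 [ 0.5735 -0.1082]
 [ 0.5844 -0.0882]
 [ 0.5708 -0.0685]]
mean [ 0.58305665 -0.0883263 ]
0.02180869697134329 0.10083240838813731
0.022017874595862793 -115.60443203489253
0.02332073574942278 121.813068938014
255 [ 0.58493858 -0.08793985]
cam in tool [ 0.0680108  -0.00127109 -0.14655527] fwd [-2.65923590e-01  9.00620310e-04  9.63993689e-01] f 292.9013138348262
[[ 0.973  0.231 -0.   ]
 [ 0.231 -0.973  0.002]
 [ 0.    -0.002 -1.   ]]
```

>>> apply_moves:
  commands:
    - {"dp": [0,0,-1],"gripper": -1}
    - {"dp": [0,0,-1],"gripper": -1}
    - {"dp": [0,0,-1],"gripper": -1}
    - {"dp": [0,0,-1],"gripper": -1}
    - {"dp": [0,0,-1],"gripper": -1}
    - {"dp": [0,0,-1],"gripper": -1}
    - {"dp": [0,0,-1],"gripper": -1}
    - {"dp": [0,0,-1],"gripper": -1}
  newtons: 15

```text
schema error: expected keys dp, dr, gripper
```

>>> apply_moves:
  commands:
    - {"dp": [0,0,-1],"dr": [0,0,0],"gripper": -1}
    - {"dp": [0,0,-1],"dr": [0,0,0],"gripper": -1}
    - {"dp": [0,0,-1],"dr": [0,0,0],"gripper": -1}
    - {"dp": [0,0,-1],"dr": [0,0,0],"gripper": -1}
    - {"dp": [0,0,-1],"dr": [0,0,0],"gripper": -1}
    - {"dp": [0,0,-1],"dr": [0,0,0],"gripper": -1}
    - {"dp": [0,0,-1],"dr": [0,0,0],"gripper": -1}
    - {"dp": [0,0,-1],"dr": [0,0,0],"gripper": -1}
  newtons: 15

```text
clock: 0.9
tool_pos: [0.1557, -0.6565, 0.4792]
tool_rot: [-3.119, -0.365, 0.0]
force: [0.3, -0.3, 0.2]
opening: 0.999
gripper_force: 0.0
```

```bash
cat > go.py <<'E'
import sys
from h import *
from plant import *
def go(tx,ty,tz,th):
    "units remaining to TCP target (m), closing axis at th degrees; shift in tool axes as they stand now"
    s=get_state();T=cv2.Rodrigues(np.array(s["tool_rot"]))[0];t=np.radians(th)
    G=np.array([[-np.sin(t),np.cos(t),0],[np.cos(t),np.sin(t),0],[0,0,-1.]]).T
    d=np.array([tx,ty,tz])-s["tool_pos"]
    print("clk",round(s["clock"],2),"pos",np.round(s["tool_pos"],4),"th",np.degrees(np.arctan2(T[1,1],T[0,1])).round(2),
     "F",np.round(s["force"],1),"open",round(s["opening"],3),"gf",s["gripper_force"])
    print("  dp now-axes",(T.T@d/.03).round(2)," goal-axes",(G.T@d/.03).round(2)," dr",(cv2.Rodrigues(T.T@G)[0].ravel()/.08).round(2))
if __name__=="__main__":go(*map(float,sys.argv[1:5]))
E
python3 go.py .426 -.206 .45 -88
```

```text
clk 0.9 pos [ 0.1557 -0.6565  0.4792] th -76.66 F [ 0.3 -0.3  0.2] open 0.999 gf 0.0
  dp now-axes [ 12.23 -12.53   0.99]  goal-axes [  9.53 -14.69   0.97]  dr [-0.01  0.    2.47]
```

>>> apply_moves:
  commands:
    - {"dp": [0.6,-0.92,0],"dr": [0,0,0.82],"gripper": -1}
    - {"dp": [0.6,-0.92,0],"dr": [0,0,0.82],"gripper": -1}
    - {"dp": [0.6,-0.92,0],"dr": [0,0,0.82],"gripper": -1}
    - {"dp": [0.6,-0.92,0],"dr": [0,0,0],"gripper": -1}
    - {"dp": [0.6,-0.92,0],"dr": [0,0,0],"gripper": -1}
    - {"dp": [0.6,-0.92,0],"dr": [0,0,0],"gripper": -1}
    - {"dp": [0.6,-0.92,0],"dr": [0,0,0],"gripper": -1}
    - {"dp": [0.6,-0.92,0],"dr": [0,0,0],"gripper": -1}

```text
clock: 1.7
tool_pos: [0.2805, -0.4238, 0.4782]
tool_rot: [-3.14, -0.056, 0.001]
force: [0.5, -0.0, -0.2]
opening: 0.999
gripper_force: 0.0
```

>>> apply_moves:
  commands:
    - {"dp": [0.6,-0.92,0],"dr": [0,0,0],"gripper": -1}
    - {"dp": [0.6,-0.92,0],"dr": [0,0,0],"gripper": -1}
    - {"dp": [0.6,-0.92,0],"dr": [0,0,0],"gripper": -1}
    - {"dp": [0.6,-0.92,0],"dr": [0,0,0],"gripper": -1}
    - {"dp": [0.6,-0.92,0],"dr": [0,0,0],"gripper": -1}
    - {"dp": [0.6,-0.92,0],"dr": [0,0,0],"gripper": -1}
    - {"dp": [0.6,-0.92,0],"dr": [0,0,0],"gripper": -1}
    - {"dp": [0.6,-0.92,0],"dr": [0,0,0],"gripper": -1}

```text
clock: 2.5
tool_pos: [0.4164, -0.1979, 0.4783]
tool_rot: [-3.141, -0.056, 0.001]
force: [0.6, -0.3, -0.8]
opening: 0.998
gripper_force: 0.0
```

```bash
python3 go.py .426 -.206 .25 -88
```

```text
clk 2.5 pos [ 0.4164 -0.1979  0.4783] th -87.94 F [ 0.6 -0.3 -0.8] open 0.998 gf 0.0
  dp now-axes [0.31 0.28 7.61]  goal-axes [0.31 0.28 7.61]  dr [-0.    0.01  0.01]
```

>>> apply_moves:
  commands:
    - {"dp": [0.31,0.28,0.96],"dr": [0,0,0],"gripper": -1}
    - {"dp": [0,0,0.95],"dr": [0,0,0],"gripper": -1}
    - {"dp": [0,0,0.95],"dr": [0,0,0],"gripper": -1}
    - {"dp": [0,0,0.95],"dr": [0,0,0],"gripper": -1}
    - {"dp": [0,0,0.95],"dr": [0,0,0],"gripper": -1}
    - {"dp": [0,0,0.95],"dr": [0,0,0],"gripper": -1}
    - {"dp": [0,0,0.95],"dr": [0,0,0],"gripper": -1}
    - {"dp": [0,0,0.95],"dr": [0,0,0],"gripper": -1}

```text
clock: 3.3
tool_pos: [0.4252, -0.2071, 0.2488]
tool_rot: [-3.141, -0.057, 0.001]
force: [0.6, 0.4, -0.3]
opening: 1.0
gripper_force: 0.0
```

```bash
cat >> h.py <<'E'
def wrist(name):
    from plant import read_camera,calibration
    c=calibration("wrist");p,d=read_camera("wrist");cv2.imwrite(f"pics/{name}.png",p[:,:,::-1])
    np.savez(f"pics/{name}.npz",p=p,d=d,**{k:np.array(v) for k,v in c.items()})
    return p,d,c,cloud(p,d,c)
def tube(W,x,y,R=.03):
    "centre of the cap top near x,y"
    w=W.reshape(-1,3);w=w[(np.hypot(w[:,0]-x,w[:,1]-y)<R)&(w[:,2]>.098)&(w[:,2]<.112)]
    c,r=cv2.minEnclosingCircle((w[:,:2]*1e4).astype(np.float32))
    print("tube n",len(w),"med",np.median(w,0).round(4),"enclosing",np.round(c,0)/1e4,"r",round(r/1e4,4))
E
python3 go.py .426 -.206 .15 -88; python3 -c "
from h import *
p,d,c,W=wrist('w1');tube(W,.426,-.206)"
```

```text
clk 3.3 pos [ 0.4252 -0.2071  0.2488] th -87.94 F [ 0.6  0.4 -0.3] open 1.0 gf 0.0
  dp now-axes [ 0.03 -0.04  3.29]  goal-axes [ 0.03 -0.04  3.29]  dr [-0.    0.01  0.01]
tube n 311 med [ 0.4276 -0.2051  0.1053] enclosing [ 0.427 -0.205] r 0.0102
```

View pics/w1.png

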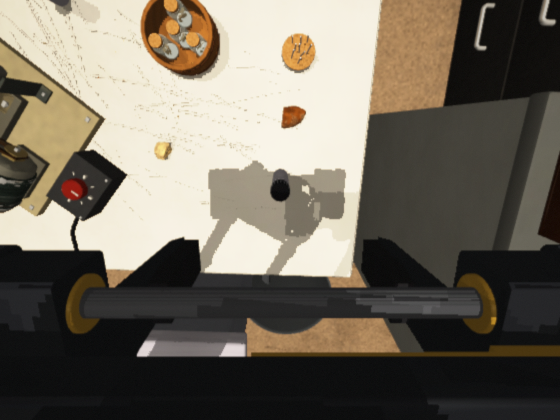

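The wrist view shows the tube cap at (280,185), between the fingers, and the caddy at (180,33). The cap top measures z 0.105 and r 0.010, as it should.

>>> apply_moves:
  commands:
    - {"dp": [0.06,-0.07,0.88],"dr": [0,0,0],"gripper": -1}
    - {"dp": [0,0,0.88],"dr": [0,0,0],"gripper": -1}
    - {"dp": [0,0,0.88],"dr": [0,0,0],"gripper": -0.5}
    - {"dp": [0,0,0.88],"dr": [0,0,0],"gripper": -0.5}
    - {"dp": [0,0,0.88],"dr": [0,0,0],"gripper": -0.4}
    - {"dp": [0,0,0.88],"dr": [0,0,0],"gripper": -0.4}
    - {"dp": [0,0,0.88],"dr": [0,0,0],"gripper": -0.2}
    - {"dp": [0,0,0],"dr": [0,0,0],"gripper": 0}

```text
clock: 4.15
tool_pos: [0.4244, -0.2036, 0.0625]
tool_rot: [-3.137, -0.056, 0.011]
force: [-1.1, 0.5, -0.8]
opening: 0.54
gripper_force: 0.0
```

>>> apply_moves:
  commands:
    - {"dp": [0,0,0],"dr": [0,0,0],"gripper": 0.3}
    - {"dp": [0,0,0],"dr": [0,0,0],"gripper": 1}
    - {"dp": [0,0,0],"dr": [0,0,0],"gripper": 1}
    - {"dp": [0,0,0],"dr": [0,0,0],"gripper": 1}
    - {"dp": [0,0,0],"dr": [0,0,0],"gripper": 1}

```text
clock: 4.65
tool_pos: [0.4287, -0.2059, 0.0672]
tool_rot: [3.14, 0.057, 0.004]
force: [-0.3, 0.4, 6.0]
opening: 0.22
gripper_force: 15.0
```

```bash
python3 go.py .5 -.088 .22 -88; python3 go.py .562 -.088 .22 -88
```

```text
clk 4.65 pos [ 0.4287 -0.2059  0.0672] th -87.93 F [-0.3  0.4  6. ] open 0.22 gf 15.000554518774152
  dp now-axes [ 2.53 -3.83 -5.09]  goal-axes [ 2.51 -3.84 -5.09]  dr [ 0.02 -0.03  0.01]
clk 4.65 pos [ 0.4287 -0.2059  0.0672] th -87.93 F [-0.3  0.4  6. ] open 0.22 gf 15.000554518774152
  dp now-axes [ 4.6  -3.76 -5.09]  goal-axes [ 4.58 -3.77 -5.09]  dr [ 0.02 -0.03  0.01]
```

>>> apply_moves:
  commands:
    - {"dp": [0,0,-0.3],"dr": [0,0,0],"gripper": 1}
    - {"dp": [0,0,-0.8],"dr": [0,0,0],"gripper": 1}
    - {"dp": [0,0,-0.9],"dr": [0,0,0],"gripper": 1}
    - {"dp": [0,0,-1],"dr": [0,0,0],"gripper": 1}
    - {"dp": [0,0,-1],"dr": [0,0,0],"gripper": 1}
    - {"dp": [0,0,-1],"dr": [0,0,0],"gripper": 1}
    - {"dp": [0,0,0],"dr": [0,0,0],"gripper": 1}

```text
clock: 5.35
tool_pos: [0.4299, -0.2065, 0.2208]
tool_rot: [3.137, 0.056, 0.012]
force: [0.2, -0.7, 0.7]
opening: 0.222
gripper_force: 15.0
```

```bash
python3 go.py .54 -.088 .22 -88;python3 - <<'E'
from plant import *
from h import *
p,d,c,W=wrist('w2')
for n in("scene","side"):
    p,d=read_camera(n);c=calibration(n);np.savez(f"pics/{n}1.npz",p=p,d=d,**{k:np.array(v) for k,v in c.items()})
    cv2.imwrite(f"pics/{n}1.png",p[:,:,::-1])
E
```

```text
clk 5.35 pos [ 0.4299 -0.2065  0.2208] th -87.94 F [ 0.2 -0.7  0.7] open 0.222 gf 14.999999580904841
  dp now-axes [ 3.81 -3.82  0.04]  goal-axes [ 3.8  -3.82  0.03]  dr [ 0.06 -0.1   0.01]
```

View pics/side1.png

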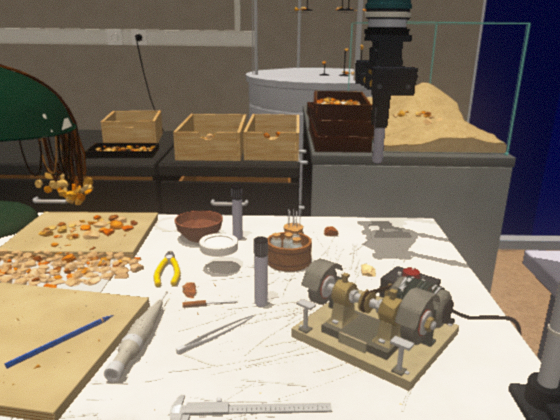

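The side view shows the tube held upright in the gripper at (378,140).

>>> apply_moves:
  commands:
    - {"dp": [0.4,-0.5,0],"dr": [0.06,-0.1,0],"gripper": 1}
    - {"dp": [0.6,-0.8,0],"dr": [0,0,0],"gripper": 1}
    - {"dp": [0.6,-0.8,0],"dr": [0,0,0],"gripper": 1}
    - {"dp": [0.5,-0.8,0],"dr": [0,0,0],"gripper": 1}
    - {"dp": [0.4,-0.6,0],"dr": [0,0,0],"gripper": 1}
    - {"dp": [0.2,-0.35,0],"dr": [0,0,0],"gripper": 1}
    - {"dp": [0,0,0],"dr": [0,0,0],"gripper": 1}
    - {"dp": [0,0,0],"dr": [0,0,0],"gripper": 1}

```text
clock: 6.3
tool_pos: [0.5033, -0.0871, 0.2145]
tool_rot: [-3.136, -0.057, 0.016]
force: [0.2, 0.2, -0.6]
opening: 0.216
gripper_force: 15.0
```

```bash
python3 go.py .562 -.088 .22 -88;python3 - <<'E'
from plant import *
from h import *
p,d,c,W=wrist('w3')
o=np.array([.584,-.088])
w=W.reshape(-1,3);dd=np.hypot(*(w[:,:2]-o).T)
a=w[(w[:,2]>.038)&(w[:,2]<.046)&(dd>.03)&(dd<.045)];print("rim",len(a),np.median(a[:,2]),circ(a[:,:2],.0365,o))
m=(W[...,2]>.0495)&(W[...,2]<.062)&(np.hypot(W[...,0]-o[0],W[...,1]-o[1])<.036)
n,l,st,ce=cv2.connectedComponentsWithStats(m.astype(np.uint8))
for i in range(1,n):
    if st[i,4]>20:print(st[i,4],ce[i].round(1),np.median(W[l==i],0).round(4))
E
```

```text
clk 6.3 pos [ 0.5033 -0.0871  0.2145] th -87.91 F [ 0.2  0.2 -0.6] open 0.216 gf 14.999960716813803
  dp now-axes [ 1.95  0.1  -0.21]  goal-axes [ 1.95  0.1  -0.18]  dr [-0.06  0.13  0.02]
rim 1203 0.042168661376211405 [ 0.58541292 -0.08761758]
168 [286.2  83.9] [ 0.6072 -0.0869  0.0536]
157 [285.6 106.4] [ 0.5866 -0.0874  0.0535]
158 [305.5 118.2] [ 0.576  -0.1077  0.0535]
152 [266.1 119.5] [ 0.5732 -0.0681  0.0535]
```

View pics/w3.png

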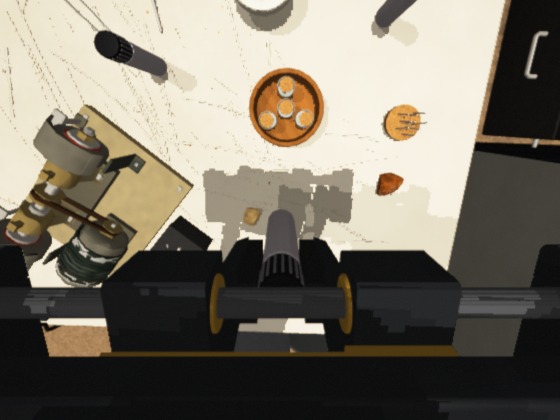

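The wrist view shows the caddy at (287,107) with four corks, and the held tube at (281,245). The rim and corks match their expected heights and radii. Next I'll check the state noise and where the held tube's axis is.

>>> apply_moves:
  commands:
    - {"dp": [0,0,0],"dr": [0,0,0],"gripper": 1}
    - {"dp": [0,0,0],"dr": [0,0,0],"gripper": 1}

```text
clock: 6.55
tool_pos: [0.5038, -0.0876, 0.2156]
tool_rot: [-3.137, -0.055, 0.013]
force: [-0.7, 0.5, -0.4]
opening: 0.221
gripper_force: 15.0
```

```bash
cat >> h.py <<'E'
def held(W,pos):
    "axis of the held tube at two heights (cylinder points seen from the camera side)"
    w=W.reshape(-1,3);zf=pos[2]
    w=w[(abs(w[:,1]-pos[1])<.03)&(abs(w[:,0]-pos[0])<.03)]
    f=w[:,2];f=f[f>.1] if zf>.17 else f
    print("lowest seen",np.nanpercentile(f,1).round(4),"TCP z",zf)
    for a,b in((-.055,-.035),(-.035,-.015),(-.015,.0)):
        v=w[(w[:,2]>zf+a)&(w[:,2]<zf+b)]
        if len(v)>30:print(a,len(v),"axis",circ(v[:,:2],.01,np.array(pos[:2])).round(4),"TCP",np.round(pos[:2],4))
E
python3 go.py .5634 -.0887 .22 -87.2; python3 - <<'E'
from plant import *
from h import *
for i in range(2):
    s=get_state();print(np.round(s["tool_pos"],4),np.round(s["tool_rot"],3));p,d,c,W=wrist('w4');held(W,s["tool_pos"])
E
```

```text
clk 6.55 pos [ 0.5038 -0.0876  0.2156] th -88.01 F [-0.7  0.5 -0.4] open 0.221 gf 15.000046296045184
  dp now-axes [ 1.98  0.1  -0.16]  goal-axes [ 1.98  0.13 -0.15]  dr [-0.06  0.1  -0.18]
[ 0.5038 -0.0876  0.2156] [-3.137 -0.055  0.013]
lowest seen 0.1852 TCP z 0.21555355054649425
-0.055 233 axis [ 0.501  -0.0863] TCP [ 0.5038 -0.0876]
-0.035 307 axis [ 0.5012 -0.0864] TCP [ 0.5038 -0.0876]
-0.015 319 axis [ 0.5014 -0.0864] TCP [ 0.5038 -0.0876]
[ 0.5039 -0.0875  0.2157] [-3.137 -0.055  0.012]
lowest seen 0.1856 TCP z 0.21567051911762358
-0.055 228 axis [ 0.5011 -0.0862] TCP [ 0.5039 -0.0875]
-0.035 307 axis [ 0.5013 -0.0863] TCP [ 0.5039 -0.0875]
-0.015 322 axis [ 0.5015 -0.0864] TCP [ 0.5039 -0.0875]
```

>>> apply_moves:
  commands:
    - {"dp": [0.2,0.08,0],"dr": [-0.06,0.1,-0.18],"gripper": 1}
    - {"dp": [0.5,0,0],"dr": [0,0,0],"gripper": 1}
    - {"dp": [0.6,0,0],"dr": [0,0,0],"gripper": 1}
    - {"dp": [0.5,0,0.3],"dr": [0,0,0],"gripper": 1}
    - {"dp": [0.27,0,0.6],"dr": [0,0,0],"gripper": 1}
    - {"dp": [0,0,0.6],"dr": [0,0,0],"gripper": 1}
    - {"dp": [0,0,0.5],"dr": [0,0,0],"gripper": 1}
    - {"dp": [0,0,0.3],"dr": [0,0,0],"gripper": 1}

```text
clock: 7.45
tool_pos: [0.5661, -0.086, 0.1446]
tool_rot: [-3.14, -0.079, 0.003]
force: [-0.4, 0.2, 0.0]
opening: 0.22
gripper_force: 15.0
```

>>> apply_moves:
  commands:
    - {"dp": [0,0,0],"dr": [0,0,0],"gripper": 1}
    - {"dp": [0,0,0],"dr": [0,0,0],"gripper": 1}
    - {"dp": [0,0,0],"dr": [0,0,0],"gripper": 1}

```text
clock: 7.75
tool_pos: [0.5671, -0.0864, 0.1476]
tool_rot: [3.14, 0.079, 0.003]
force: [0.7, 0.5, -1.1]
opening: 0.221
gripper_force: 15.0
```

```bash
cat > chk.py <<'E'
import sys
from plant import *
from h import *
from go import go
n,gx,gy,tz,th=sys.argv[1],*map(float,sys.argv[2:6])
s=get_state();p,d,c,W=wrist(n);held(W,s["tool_pos"]);go(gx,gy,tz,th)
o=np.array([.5854,-.0876]);w=W.reshape(-1,3);dd=np.hypot(*(w[:,:2]-o).T)
a=w[(w[:,2]>.038)&(w[:,2]<.046)&(dd>.03)&(dd<.045)];print("rim",len(a),circ(a[:,:2],.0365,o).round(4))
m=(W[...,2]>.0495)&(W[...,2]<.058)&(np.hypot(W[...,0]-o[0],W[...,1]-o[1])<.036)
k,l,st,ce=cv2.connectedComponentsWithStats(m.astype(np.uint8))
for i in range(1,k):
    if st[i,4]>20:print(st[i,4],ce[i].round(1),np.median(W[l==i],0).round(4))
E
python3 chk.py w5 .5634 -.0887 .07 -87.2
```

```text
lowest seen 0.0061 TCP z 0.14760424292630986
-0.055 229 axis [ 0.5647 -0.0853] TCP [ 0.5671 -0.0864]
-0.035 314 axis [ 0.5647 -0.0853] TCP [ 0.5671 -0.0864]
-0.015 313 axis [ 0.5647 -0.0853] TCP [ 0.5671 -0.0864]
clk 7.8 pos [ 0.5671 -0.0864  0.1477] th -87.12 F [ 0.1 -1.2  0.2] open 0.218 gf 14.999992651864886
  dp now-axes [-0.13  0.07  2.59]  goal-axes [-0.13  0.07  2.59]  dr [ 0.01 -0.03  0.02]
rim 1410 [ 0.5858 -0.0875]
223 [284.8 159.3] [ 0.6074 -0.0868  0.0536]
213 [284.  184.3] [ 0.5865 -0.0872  0.0535]
208 [260.6 198.4] [ 0.5735 -0.0683  0.0535]
208 [307.4 197.5] [ 0.5763 -0.1076  0.0536]
```

View pics/w5.png

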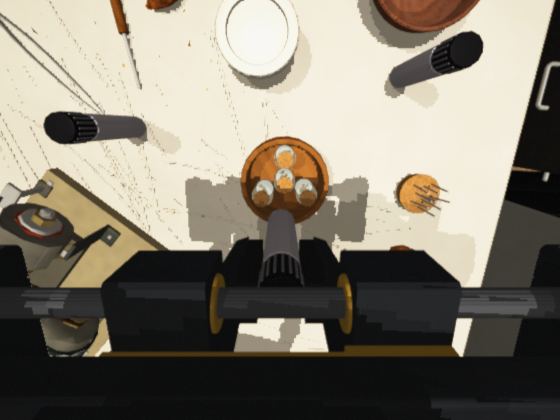

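The wrist view shows the tube foot at (281,215), just at the gap on the near side. The vials are undisturbed. It needs a nudge of −1.3, −3.5 mm before I lower it.

>>> apply_moves:
  commands:
    - {"dp": [-0.05,0.12,0],"dr": [0,0,0],"gripper": 1}
    - {"dp": [0,0,0.2],"dr": [0,0,0],"gripper": 1}
    - {"dp": [0,0,0.3],"dr": [0,0,0],"gripper": 1}
    - {"dp": [0,0,0.3],"dr": [0,0,0],"gripper": 1}
    - {"dp": [0,0,0.3],"dr": [0,0,0],"gripper": 1}
    - {"dp": [0,0,0.2],"dr": [0,0,0],"gripper": 1}
    - {"dp": [0,0,0],"dr": [0,0,0],"gripper": 1}
    - {"dp": [0,0,0],"dr": [0,0,0],"gripper": 1}

```text
clock: 8.6
tool_pos: [0.5649, -0.0898, 0.1071]
tool_rot: [-3.14, -0.079, 0.001]
force: [-0.3, 0.4, -0.0]
opening: 0.22
gripper_force: 15.0
```

```bash
python3 chk.py w6 .5634 -.0887 .07 -87.2
```

```text
lowest seen 0.0061 TCP z 0.10713050153381523
-0.055 1102 axis [ 0.5779 -0.0901] TCP [ 0.5649 -0.0898]
-0.035 310 axis [ 0.5624 -0.0888] TCP [ 0.5649 -0.0898]
-0.015 318 axis [ 0.5624 -0.0887] TCP [ 0.5649 -0.0898]
clk 8.65 pos [ 0.5652 -0.0899  0.1076] th -87.11 F [-0.6 -0.5 -0.6] open 0.219 gf 14.999993378296494
  dp now-axes [-0.06 -0.04  1.25]  goal-axes [-0.06 -0.04  1.25]  dr [-0.   -0.    0.02]
rim 1994 [ 0.5857 -0.0876]
320 [280.9 162.5] [ 0.6073 -0.0868  0.0536]
302 [280.  192.2] [ 0.5866 -0.0872  0.0535]
293 [252.3 208.6] [ 0.5735 -0.0681  0.0535]
302 [307.8 207.6] [ 0.5764 -0.1075  0.0535]
86 [280.9 214.2] [ 0.5713 -0.0886  0.0538]
```

>>> apply_moves:
  commands:
    - {"dp": [0.03,0,0.2],"dr": [0,0,0],"gripper": 1}
    - {"dp": [0,0,0.25],"dr": [0,0,0],"gripper": 1}
    - {"dp": [0,0,0.25],"dr": [0,0,0],"gripper": 1}
    - {"dp": [0,0,0.2],"dr": [0,0,0],"gripper": 1}
    - {"dp": [0,0,0.1],"dr": [0,0,0],"gripper": 1}
    - {"dp": [0,0,0],"dr": [0,0,0],"gripper": 1}
    - {"dp": [0,0,0],"dr": [0,0,0],"gripper": 1}

```text
clock: 9.35
tool_pos: [0.5659, -0.0898, 0.0775]
tool_rot: [-3.141, -0.079, 0.0]
force: [0.6, 0.2, 0.1]
opening: 0.22
gripper_force: 15.0
```

```bash
python3 chk.py w7 .5634 -.0887 .07 -87.2
```

```text
lowest seen 0.0063 TCP z 0.07745178164252829
-0.055 1377 axis [ 0.58   -0.0889] TCP [ 0.5659 -0.0898]
-0.035 2031 axis [ 0.5789 -0.0897] TCP [ 0.5659 -0.0898]
-0.015 319 axis [ 0.5635 -0.0888] TCP [ 0.5659 -0.0898]
clk 9.4 pos [ 0.5661 -0.0898  0.0777] th -87.11 F [ 0.6 -0.2 -1.1] open 0.222 gf 14.999970300123096
  dp now-axes [-0.09 -0.04  0.26]  goal-axes [-0.09 -0.04  0.26]  dr [ 0.   -0.01  0.02]
rim 2248 [ 0.5855 -0.0875]
434 [280.8 170.7] [ 0.6074 -0.0867  0.0536]
408 [279.7 204.8] [ 0.5866 -0.0871  0.0535]
398 [247.8 223.6] [ 0.5738 -0.0682  0.0535]
395 [311.8 222.6] [ 0.5764 -0.1073  0.0535]
136 [281.1 228.3] [ 0.5723 -0.0886  0.0536]
```

>>> apply_moves:
  commands:
    - {"dp": [0,0,0.06],"dr": [0,0,0],"gripper": 1}
    - {"dp": [0,0,0.06],"dr": [0,0,0],"gripper": 1}
    - {"dp": [0,0,0],"dr": [0,0,0],"gripper": 1}
    - {"dp": [0,0,0],"dr": [0,0,0],"gripper": 1}

```text
clock: 9.8
tool_pos: [0.5658, -0.0898, 0.0739]
tool_rot: [-3.141, -0.079, 0.0]
force: [-0.0, -0.7, -0.5]
opening: 0.216
gripper_force: 15.0
```

>>> apply_moves:
  commands:
    - {"dp": [0,0,0.06],"dr": [0,0,0],"gripper": 1}
    - {"dp": [0,0,0],"dr": [0,0,0],"gripper": 1}
    - {"dp": [0,0,0],"dr": [0,0,0],"gripper": 1}

```text
clock: 10.1
tool_pos: [0.5668, -0.0899, 0.0732]
tool_rot: [3.14, 0.079, 0.003]
force: [-0.5, 0.1, 6.4]
opening: 0.221
gripper_force: 15.0
```

>>> apply_moves:
  commands:
    - {"dp": [0,0,0.06],"dr": [0,0,0],"gripper": 1}
    - {"dp": [0,0,0],"dr": [0,0,0],"gripper": 1}
    - {"dp": [0,0,0],"dr": [0,0,0],"gripper": 1}

```text
clock: 10.4
tool_pos: [0.5682, -0.0902, 0.0731]
tool_rot: [3.14, 0.079, 0.007]
force: [-1.7, 0.2, 12.3]
opening: 0.216
gripper_force: 15.0
```

>>> apply_moves:
  commands:
    - {"dp": [0,0,-0.1],"dr": [0,0,0],"gripper": 1}
    - {"dp": [0,0,0],"dr": [0,0,0],"gripper": 0.5}
    - {"dp": [0,0,0],"dr": [0,0,0],"gripper": 0.3}
    - {"dp": [0,0,0],"dr": [0,0,0],"gripper": 0.2}
    - {"dp": [0,0,0],"dr": [0,0,0],"gripper": 0.2}
    - {"dp": [0,0,-0.2],"dr": [0,0,0],"gripper": 0.2}
    - {"dp": [0,0,-0.4],"dr": [0,0,0],"gripper": 0.2}
    - {"dp": [0,0,-0.6],"dr": [0,0,0],"gripper": 0.2}

```text
clock: 11.2
tool_pos: [0.5652, -0.0897, 0.1094]
tool_rot: [-3.14, -0.079, 0.003]
force: [0.6, -1.3, 0.4]
opening: 0.401
gripper_force: 0.0
```

>>> apply_moves:
  commands:
    - {"dp": [0,0,-0.9],"dr": [0,0,0],"gripper": 0}
    - {"dp": [0,0,-0.9],"dr": [0,0,0],"gripper": 0}
    - {"dp": [0,0,-0.9],"dr": [0,0,0],"gripper": -0.2}
    - {"dp": [0,0,-0.5],"dr": [0,0,0],"gripper": -0.4}
    - {"dp": [0,0,0],"dr": [0,0,0],"gripper": -0.4}

```text
clock: 11.7
tool_pos: [0.5679, -0.0903, 0.2091]
tool_rot: [3.139, 0.079, 0.01]
force: [-0.4, -0.3, -0.2]
opening: 0.7
gripper_force: 0.0
```

```bash
cat > top.py <<'E'
import sys
from plant import *
from h import *
p,d,c,W=wrist(sys.argv[1])
a=list(map(float,sys.argv[2:]))
for x,y in zip(a[::2],a[1::2]):tube(W,x,y)
E
python3 go.py .626 .055 .20 -27.2;python3 top.py w8 .563 -.089 .626 .055 .683 -.19
```

```text
clk 11.7 pos [ 0.5679 -0.0903  0.2091] th -87.11 F [-0.4 -0.3 -0.2] open 0.7 gf 0.0
  dp now-axes [ 2.17 -4.74  0.31]  goal-axes [ 5.19 -0.49  0.3 ]  dr [  0.06  -0.06 -13.07]
tube n 400 med [ 0.566  -0.0886  0.1111] enclosing [ 0.5643 -0.0888] r 0.0105
tube n 565 med [0.6263 0.054  0.1051] enclosing [0.6262 0.0557] r 0.0103
tube n 618 med [ 0.6822 -0.1867  0.1054] enclosing [ 0.6825 -0.1879] r 0.0104
```

>>> apply_moves:
  commands:
    - {"dp": [0.4,-0.9,0],"dr": [0,0,0],"gripper": -0.5}
    - {"dp": [0.45,-1,0],"dr": [0,0,0],"gripper": -0.5}
    - {"dp": [0.45,-1,0],"dr": [0,0,0],"gripper": -0.5}
    - {"dp": [0.45,-1,0],"dr": [0,0,0],"gripper": -0.5}
    - {"dp": [0.42,-0.87,0],"dr": [0,0,0],"gripper": -0.5}
    - {"dp": [0,0,0],"dr": [0,0,-1],"gripper": -0.5}
    - {"dp": [0,0,0],"dr": [0,0,-1],"gripper": -0.5}
    - {"dp": [0,0,0],"dr": [0,0,-1],"gripper": -0.5}

```text
clock: 12.55
tool_pos: [0.6224, 0.0568, 0.2025]
tool_rot: [-3.107, -0.461, 0.007]
force: [0.4, -0.3, 0.8]
opening: 0.748
gripper_force: 0.0
```

>>> apply_moves:
  commands:
    - {"dp": [0,0,0],"dr": [0,0,-1],"gripper": -0.5}
    - {"dp": [0,0,0],"dr": [0,0,-1],"gripper": -0.5}
    - {"dp": [0,0,0],"dr": [0,0,-1],"gripper": -0.5}
    - {"dp": [0,0,0],"dr": [0,0,-1],"gripper": -0.5}
    - {"dp": [0,0,0],"dr": [0,0,-1],"gripper": -0.5}
    - {"dp": [0,0,0],"dr": [0,0,-1],"gripper": -0.5}
    - {"dp": [0,0,0],"dr": [0,0,-1],"gripper": -0.5}
    - {"dp": [0,0,0],"dr": [0,0,-1],"gripper": -0.5}

```text
clock: 13.35
tool_pos: [0.6223, 0.0562, 0.2026]
tool_rot: [-2.804, -1.413, 0.006]
force: [0.9, -1.0, 0.0]
opening: 0.746
gripper_force: 0.0
```

>>> apply_moves:
  commands:
    - {"dp": [0,0,0],"dr": [0,0,-1],"gripper": -0.5}
    - {"dp": [0,0,0],"dr": [0,0,-1],"gripper": -0.5}
    - {"dp": [0,0,0],"dr": [0,0,0],"gripper": -0.5}
    - {"dp": [0,0,0],"dr": [0,0,0],"gripper": -0.5}
    - {"dp": [0,0,0],"dr": [0,0,0],"gripper": -0.5}

```text
clock: 13.85
tool_pos: [0.6232, 0.0563, 0.2043]
tool_rot: [-2.687, -1.627, 0.002]
force: [0.2, -0.2, 0.9]
opening: 0.749
gripper_force: 0.0
```

```bash
python3 go.py .6262 .0557 .067 -27.2;python3 top.py w9 .626 .055
```

```text
clk 13.85 pos [0.6232 0.0563 0.2043] th -27.6 F [ 0.2 -0.2  0.9] open 0.749 gf 0.0
  dp now-axes [0.03 0.1  4.58]  goal-axes [0.03 0.1  4.58]  dr [-0.02  0.01 -0.09]
tube n 425 med [0.6264 0.0575 0.1054] enclosing [0.6257 0.057 ] r 0.0103
```

>>> apply_moves:
  commands:
    - {"dp": [0.02,0.09,0.5],"dr": [0,0,-0.09],"gripper": -0.4}
    - {"dp": [0,0,0.8],"dr": [0,0,0],"gripper": -0.3}
    - {"dp": [0,0,0.9],"dr": [0,0,0],"gripper": -0.2}
    - {"dp": [0,0,0.9],"dr": [0,0,0],"gripper": -0.2}
    - {"dp": [0,0,0.8],"dr": [0,0,0],"gripper": -0.1}
    - {"dp": [0,0,0.48],"dr": [0,0,0],"gripper": 0}
    - {"dp": [0,0,0.2],"dr": [0,0,0],"gripper": 0}
    - {"dp": [0,0,0],"dr": [0,0,0],"gripper": 0.2}

```text
clock: 14.7
tool_pos: [0.6258, 0.0556, 0.0669]
tool_rot: [-2.68, -1.638, 0.002]
force: [-0.2, 0.5, -0.4]
opening: 0.433
gripper_force: 0.0
```

>>> apply_moves:
  commands:
    - {"dp": [0,0,0],"dr": [0,0,0],"gripper": 0.4}
    - {"dp": [0,0,0],"dr": [0,0,0],"gripper": 1}
    - {"dp": [0,0,0],"dr": [0,0,0],"gripper": 1}
    - {"dp": [0,0,0],"dr": [0,0,0],"gripper": 1}
    - {"dp": [0,0,0],"dr": [0,0,0],"gripper": 1}

```text
clock: 15.2
tool_pos: [0.6275, 0.0557, 0.0694]
tool_rot: [2.679, 1.638, 0.004]
force: [-0.3, -0.9, 4.9]
opening: 0.219
gripper_force: 15.0
```

>>> apply_moves:
  commands:
    - {"dp": [0,0,-0.3],"dr": [0,0,0],"gripper": 1}
    - {"dp": [0,0,-0.8],"dr": [0,0,0],"gripper": 1}
    - {"dp": [0,0,-0.9],"dr": [0,0,0],"gripper": 1}
    - {"dp": [0,0,-1],"dr": [0,0,0],"gripper": 1}
    - {"dp": [0,0,-1],"dr": [0,0,0],"gripper": 1}
    - {"dp": [0,0,-0.7],"dr": [0,0,0],"gripper": 1}
    - {"dp": [0,0,0],"dr": [0,0,0],"gripper": 1}
    - {"dp": [0,0,0],"dr": [0,0,0],"gripper": 1}

```text
clock: 16.0
tool_pos: [0.6261, 0.0556, 0.2087]
tool_rot: [-2.68, -1.639, -0.0]
force: [0.1, -0.7, -1.6]
opening: 0.219
gripper_force: 15.0
```

```bash
python3 chk.py w10 .5955 -.0680 .20 -27.2
```

```text
lowest seen 0.1699 TCP z 0.20865323617010453
-0.055 232 axis [0.6244 0.0559] TCP [0.6261 0.0556]
-0.035 309 axis [0.6246 0.0558] TCP [0.6261 0.0556]
-0.015 317 axis [0.6248 0.0558] TCP [0.6261 0.0556]
clk 16.05 pos [0.6253 0.0556 0.2073] th -27.11 F [-0.1  0.5 -1.2] open 0.217 gf 14.9775633495301
  dp now-axes [-4.12  0.99  0.25]  goal-axes [-4.12  1.    0.24]  dr [-0.03  0.01  0.02]
rim 96 [ 0.5842 -0.0859]
101 [305.2 326.6] [ 0.5755 -0.106   0.0536]
```

>>> apply_moves:
  commands:
    - {"dp": [-0.4,0.1,0],"dr": [0,0,0],"gripper": 1}
    - {"dp": [-0.8,0.2,0],"dr": [0,0,0],"gripper": 1}
    - {"dp": [-0.9,0.22,0],"dr": [0,0,0],"gripper": 1}
    - {"dp": [-0.9,0.22,0],"dr": [0,0,0],"gripper": 1}
    - {"dp": [-0.7,0.18,0.2],"dr": [0,0,0],"gripper": 1}
    - {"dp": [-0.4,0.1,0.5],"dr": [0,0,0],"gripper": 1}
    - {"dp": [0,0,0.4],"dr": [0,0,0],"gripper": 1}
    - {"dp": [0,0,0.2],"dr": [0,0,0],"gripper": 1}

```text
clock: 16.85
tool_pos: [0.5957, -0.0675, 0.1665]
tool_rot: [-2.678, -1.636, 0.005]
force: [-0.5, -0.3, -1.6]
opening: 0.222
gripper_force: 15.0
```

>>> apply_moves:
  commands:
    - {"dp": [0,0,0],"dr": [0,0,0],"gripper": 1}
    - {"dp": [0,0,0],"dr": [0,0,0],"gripper": 1}
    - {"dp": [0,0,0],"dr": [0,0,0],"gripper": 1}
    - {"dp": [0,0,0],"dr": [0,0,0],"gripper": 1}

```text
clock: 17.25
tool_pos: [0.5982, -0.0673, 0.1707]
tool_rot: [2.679, 1.64, 0.002]
force: [-0.8, -0.2, -1.2]
opening: 0.22
gripper_force: 15.0
```

```bash
python3 chk.py w11 .5955 -.0680 .20 -27.2; python3 - <<'E'
import cv2
from plant import *
p,d=read_camera("scene");cv2.imwrite("pics/sc2.png",p[:,:,::-1])
a=cv2.imread("pics/w11.png")[130:330,180:400];b=p[130:290,220:380,::-1]
cv2.imwrite("pics/c11.png",cv2.hconcat([cv2.resize(a,(396,360)),cv2.resize(b,(360,360))]))
E
```

```text
lowest seen 0.1322 TCP z 0.17068469953686574
-0.055 229 axis [ 0.5966 -0.067 ] TCP [ 0.5982 -0.0673]
-0.035 313 axis [ 0.5968 -0.0671] TCP [ 0.5982 -0.0673]
-0.015 311 axis [ 0.5969 -0.0671] TCP [ 0.5982 -0.0673]
clk 17.3 pos [ 0.5981 -0.0674  0.1706] th -27.07 F [ 0.9 -0.2 -0.7] open 0.214 gf 14.977434645406902
  dp now-axes [-0.06 -0.07 -0.98]  goal-axes [-0.06 -0.07 -0.98]  dr [ 0.01 -0.01  0.03]
rim 850 [ 0.5854 -0.0872]
172 [257.9 212.7] [ 0.5733 -0.0675  0.0537]
172 [299. 214.] [ 0.6072 -0.0863  0.0537]
41 [257.9 227.4] [ 0.5671 -0.0801  0.054 ]
```

View pics/c11.png

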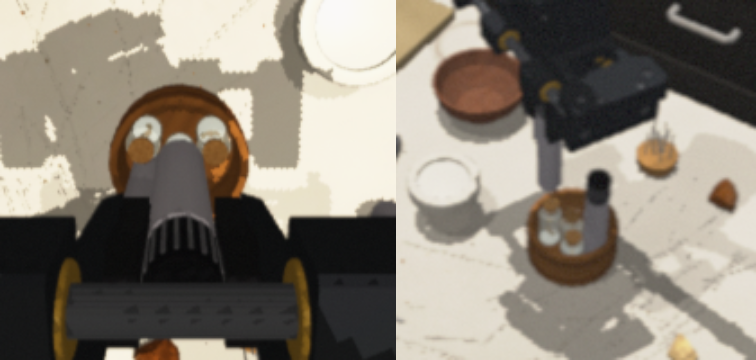

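The left panel shows the wrist view with the tube between corks b and c. The right panel, from the scene camera, shows the first tube standing in the caddy and the second held above it.

>>> apply_moves:
  commands:
    - {"dp": [-0.03,-0.01,0.2],"dr": [0,0,0],"gripper": 1}
    - {"dp": [0,0,0.3],"dr": [0,0,0],"gripper": 1}
    - {"dp": [0,0,0.4],"dr": [0,0,0],"gripper": 1}
    - {"dp": [0,0,0.4],"dr": [0,0,0],"gripper": 1}
    - {"dp": [0,0,0.3],"dr": [0,0,0],"gripper": 1}
    - {"dp": [0,0,0.2],"dr": [0,0,0],"gripper": 1}
    - {"dp": [0,0,0],"dr": [0,0,0],"gripper": 1}
    - {"dp": [0,0,0],"dr": [0,0,0],"gripper": 1}

```text
clock: 18.15
tool_pos: [0.597, -0.0685, 0.1158]
tool_rot: [-2.68, -1.639, 0.0]
force: [-0.4, 0.2, -1.2]
opening: 0.219
gripper_force: 15.0
```

>>> apply_moves:
  commands:
    - {"dp": [0,0,0],"dr": [0,0,0],"gripper": 1}
    - {"dp": [0,0,0],"dr": [0,0,0],"gripper": 1}

```text
clock: 18.35
tool_pos: [0.5974, -0.0686, 0.1166]
tool_rot: [2.679, 1.638, 0.002]
force: [-0.2, -0.0, -1.1]
opening: 0.217
gripper_force: 15.0
```

```bash
python3 chk.py w12 .5955 -.0680 .075 -27.2
```

```text
lowest seen 0.0001 TCP z 0.1166439987735106
-0.055 230 axis [ 0.5958 -0.0682] TCP [ 0.5974 -0.0686]
-0.035 313 axis [ 0.596  -0.0683] TCP [ 0.5974 -0.0686]
-0.015 306 axis [ 0.5961 -0.0684] TCP [ 0.5974 -0.0686]
clk 18.4 pos [ 0.5973 -0.0685  0.1165] th -27.11 F [ 0.1 -0.6 -1.1] open 0.218 gf 14.97744174208492
  dp now-axes [-0.01 -0.06  1.38]  goal-axes [-0.01 -0.06  1.38]  dr [ 0.01 -0.    0.02]
rim 1000 [ 0.5854 -0.0873]
46 [280.4 209.3] [ 0.6009 -0.0596  0.0554]
237 [252.9 230.8] [ 0.5737 -0.0668  0.0535]
229 [303.5 231.8] [ 0.6078 -0.0853  0.0536]
```

>>> apply_moves:
  commands:
    - {"dp": [0.02,-0.03,0.1],"dr": [0,0,0],"gripper": 1}
    - {"dp": [0,0,0.2],"dr": [0,0,0],"gripper": 1}
    - {"dp": [0,0,0.2],"dr": [0,0,0],"gripper": 1}
    - {"dp": [0,0,0.2],"dr": [0,0,0],"gripper": 1}
    - {"dp": [0,0,0.2],"dr": [0,0,0],"gripper": 1}
    - {"dp": [0,0,0.1],"dr": [0,0,0],"gripper": 1}
    - {"dp": [0,0,0],"dr": [0,0,0],"gripper": 1}
    - {"dp": [0,0,0],"dr": [0,0,0],"gripper": 1}

```text
clock: 19.2
tool_pos: [0.5964, -0.0675, 0.0858]
tool_rot: [-2.68, -1.639, -0.0]
force: [0.2, 0.4, -1.3]
opening: 0.225
gripper_force: 15.0
```

```bash
python3 chk.py w13 .5955 -.0680 .075 -27.2
```

```text
lowest seen -0.0 TCP z 0.0858234139413889
-0.055 1957 axis [ 0.5991 -0.0651] TCP [ 0.5964 -0.0675]
-0.035 306 axis [ 0.5949 -0.0673] TCP [ 0.5964 -0.0675]
-0.015 320 axis [ 0.5951 -0.0673] TCP [ 0.5964 -0.0675]
clk 19.25 pos [ 0.5966 -0.0675  0.0861] th -27.11 F [-0.3  0.2 -1.1] open 0.22 gf 14.977704682387412
  dp now-axes [-0.03 -0.02  0.37]  goal-axes [-0.03 -0.02  0.37]  dr [ 0.   -0.    0.02]
rim 1222 [ 0.5853 -0.0874]
123 [279.6 222.8] [ 0.5995 -0.0589  0.0536]
```

No contact force, so I'll lower it to the floor.

>>> apply_moves:
  commands:
    - {"dp": [0,0,0.1],"dr": [0,0,0],"gripper": 1}
    - {"dp": [0,0,0.1],"dr": [0,0,0],"gripper": 1}
    - {"dp": [0,0,0.05],"dr": [0,0,0],"gripper": 1}
    - {"dp": [0,0,0],"dr": [0,0,0],"gripper": 1}
    - {"dp": [0,0,0],"dr": [0,0,0],"gripper": 1}

```text
clock: 19.75
tool_pos: [0.5963, -0.0675, 0.0783]
tool_rot: [-2.68, -1.639, 0.0]
force: [0.3, -0.5, -0.2]
opening: 0.221
gripper_force: 15.0
```

>>> apply_moves:
  commands:
    - {"dp": [0,0,0.06],"dr": [0,0,0],"gripper": 1}
    - {"dp": [0,0,0.06],"dr": [0,0,0],"gripper": 1}
    - {"dp": [0,0,0],"dr": [0,0,0],"gripper": 1}
    - {"dp": [0,0,0],"dr": [0,0,0],"gripper": 1}

```text
clock: 20.15
tool_pos: [0.5967, -0.0676, 0.0754]
tool_rot: [2.68, 1.639, 0.001]
force: [0.3, 0.0, 5.0]
opening: 0.217
gripper_force: 15.0
```

>>> apply_moves:
  commands:
    - {"dp": [0,0,-0.06],"dr": [0,0,0],"gripper": 1}
    - {"dp": [0,0,0],"dr": [0,0,0],"gripper": 0.5}
    - {"dp": [0,0,0],"dr": [0,0,0],"gripper": 0.3}
    - {"dp": [0,0,0],"dr": [0,0,0],"gripper": 0.2}
    - {"dp": [0,0,0],"dr": [0,0,0],"gripper": 0.2}
    - {"dp": [0,0,-0.2],"dr": [0,0,0],"gripper": 0.2}
    - {"dp": [0,0,-0.4],"dr": [0,0,0],"gripper": 0.2}
    - {"dp": [0,0,-0.6],"dr": [0,0,0],"gripper": 0.2}

```text
clock: 20.95
tool_pos: [0.5956, -0.0674, 0.1127]
tool_rot: [-2.679, -1.638, 0.002]
force: [-0.7, -0.1, 0.8]
opening: 0.399
gripper_force: 0.0
```

>>> apply_moves:
  commands:
    - {"dp": [0,0,-0.9],"dr": [0,0,0],"gripper": 0.1}
    - {"dp": [0,0,-0.9],"dr": [0,0,0],"gripper": 0}
    - {"dp": [0,0,-0.9],"dr": [0,0,0],"gripper": -0.2}
    - {"dp": [0,0,-0.5],"dr": [0,0,0],"gripper": -0.4}
    - {"dp": [0,0,0],"dr": [0,0,0],"gripper": -0.4}
    - {"dp": [0,0,0],"dr": [0,0,0],"gripper": -0.4}

```text
clock: 21.55
tool_pos: [0.5962, -0.0675, 0.2084]
tool_rot: [2.68, 1.639, 0.0]
force: [-0.1, 0.2, -0.4]
opening: 0.703
gripper_force: 0.0
```

```bash
python3 go.py .6825 -.1885 .21 32.8;python3 top.py w14 .563 -.089 .596 -.068
```

```text
clk 21.55 pos [ 0.5962 -0.0675  0.2084] th -27.11 F [-0.1  0.2 -0.4] open 0.703 gf 0.0
  dp now-axes [-2.28  4.4  -0.05]  goal-axes [-4.95  0.23 -0.05]  dr [  0.    -0.   -13.07]
tube n 403 med [ 0.5655 -0.0862  0.111 ] enclosing [ 0.5725 -0.0843] r 0.0194
tube n 450 med [ 0.5943 -0.0663  0.1108] enclosing [ 0.5876 -0.0733] r 0.0201
```

>>> apply_moves:
  commands:
    - {"dp": [-0.45,0.88,0],"dr": [0,0,0],"gripper": -0.5}
    - {"dp": [-0.46,0.88,0],"dr": [0,0,0],"gripper": -0.5}
    - {"dp": [-0.46,0.88,0],"dr": [0,0,0],"gripper": -0.5}
    - {"dp": [-0.46,0.88,0],"dr": [0,0,0],"gripper": -0.5}
    - {"dp": [-0.45,0.88,0],"dr": [0,0,0],"gripper": -0.5}
    - {"dp": [0,0,0],"dr": [0,0,-1],"gripper": -0.5}
    - {"dp": [0,0,0],"dr": [0,0,-1],"gripper": -0.5}
    - {"dp": [0,0,0],"dr": [0,0,-1],"gripper": -0.5}

```text
clock: 22.4
tool_pos: [0.6815, -0.1886, 0.2053]
tool_rot: [-2.459, -1.949, 0.004]
force: [0.4, 0.7, -0.7]
opening: 0.751
gripper_force: 0.0
```

>>> apply_moves:
  commands:
    - {"dp": [0,0,0],"dr": [0,0,-1],"gripper": -0.5}
    - {"dp": [0,0,0],"dr": [0,0,-1],"gripper": -0.5}
    - {"dp": [0,0,0],"dr": [0,0,-1],"gripper": -0.5}
    - {"dp": [0,0,0],"dr": [0,0,-1],"gripper": -0.5}
    - {"dp": [0,0,0],"dr": [0,0,-1],"gripper": -0.5}
    - {"dp": [0,0,0],"dr": [0,0,-1],"gripper": -0.5}
    - {"dp": [0,0,0],"dr": [0,0,-1],"gripper": -0.5}
    - {"dp": [0,0,0],"dr": [0,0,-1],"gripper": -0.5}

```text
clock: 23.2
tool_pos: [0.6814, -0.1881, 0.2056]
tool_rot: [-1.72, -2.624, 0.002]
force: [-1.0, -0.6, 0.3]
opening: 0.75
gripper_force: 0.0
```

>>> apply_moves:
  commands:
    - {"dp": [0,0,0],"dr": [0,0,-1],"gripper": -0.5}
    - {"dp": [0,0,0],"dr": [0,0,-1],"gripper": -0.5}
    - {"dp": [0,0,0],"dr": [0,0,0],"gripper": -0.5}
    - {"dp": [0,0,0],"dr": [0,0,0],"gripper": -0.5}
    - {"dp": [0,0,0],"dr": [0,0,0],"gripper": -0.5}

```text
clock: 23.7
tool_pos: [0.6822, -0.1884, 0.2075]
tool_rot: [-1.513, -2.752, 0.0]
force: [0.1, 0.1, 0.3]
opening: 0.748
gripper_force: 0.0
```

```bash
python3 go.py .6828 -.1885 .069 32.8;python3 top.py w15 .683 -.189
```

```text
clk 23.7 pos [ 0.6822 -0.1884  0.2075] th 32.4 F [0.1 0.1 0.3] open 0.748 gf 0.0
  dp now-axes [-0.02  0.02  4.62]  goal-axes [-0.01  0.01  4.62]  dr [-0.01 -0.02 -0.09]
tube n 415 med [ 0.6815 -0.187   0.1055] enclosing [ 0.6822 -0.1878] r 0.0104
```

>>> apply_moves:
  commands:
    - {"dp": [0,0,0.5],"dr": [0,0,-0.09],"gripper": -0.4}
    - {"dp": [0,0,0.8],"dr": [0,0,0],"gripper": -0.3}
    - {"dp": [0,0,0.9],"dr": [0,0,0],"gripper": -0.2}
    - {"dp": [0,0,0.9],"dr": [0,0,0],"gripper": -0.2}
    - {"dp": [0,0,0.8],"dr": [0,0,0],"gripper": -0.1}
    - {"dp": [0,0,0.5],"dr": [0,0,0],"gripper": 0}
    - {"dp": [0,0,0.2],"dr": [0,0,0],"gripper": 0}
    - {"dp": [0,0,0],"dr": [0,0,0],"gripper": 0.2}

```text
clock: 24.55
tool_pos: [0.682, -0.1883, 0.0694]
tool_rot: [-1.501, -2.758, 0.0]
force: [0.7, 0.1, 0.6]
opening: 0.431
gripper_force: 0.0
```

>>> apply_moves:
  commands:
    - {"dp": [0,0,0],"dr": [0,0,0],"gripper": 0.4}
    - {"dp": [0,0,0],"dr": [0,0,0],"gripper": 1}
    - {"dp": [0,0,0],"dr": [0,0,0],"gripper": 1}
    - {"dp": [0,0,0],"dr": [0,0,0],"gripper": 1}
    - {"dp": [0,0,0],"dr": [0,0,0],"gripper": 1}

```text
clock: 25.05
tool_pos: [0.6838, -0.1889, 0.0723]
tool_rot: [1.5, 2.757, 0.001]
force: [-0.5, -0.8, 5.9]
opening: 0.218
gripper_force: 15.0
```

>>> apply_moves:
  commands:
    - {"dp": [0,0,-0.3],"dr": [0,0,0],"gripper": 1}
    - {"dp": [0,0,-0.8],"dr": [0,0,0],"gripper": 1}
    - {"dp": [0,0,-0.9],"dr": [0,0,0],"gripper": 1}
    - {"dp": [0,0,-1],"dr": [0,0,0],"gripper": 1}
    - {"dp": [0,0,-1],"dr": [0,0,0],"gripper": 1}
    - {"dp": [0,0,-0.7],"dr": [0,0,0],"gripper": 1}
    - {"dp": [0,0,0],"dr": [0,0,0],"gripper": 1}
    - {"dp": [0,0,0],"dr": [0,0,0],"gripper": 1}

```text
clock: 25.85
tool_pos: [0.6824, -0.1884, 0.2114]
tool_rot: [-1.502, -2.759, -0.0]
force: [-0.4, 0.3, -1.6]
opening: 0.221
gripper_force: 15.0
```

```bash
python3 chk.py w16 .5975 -.1062 .21 32.8
```

```text
lowest seen 0.1694 TCP z 0.21136085267185847
-0.055 226 axis [ 0.6813 -0.1875] TCP [ 0.6824 -0.1884]
-0.035 310 axis [ 0.6815 -0.1875] TCP [ 0.6824 -0.1884]
-0.015 305 axis [ 0.6816 -0.1874] TCP [ 0.6824 -0.1884]
clk 25.9 pos [ 0.6817 -0.1882  0.2099] th 32.89 F [-0.  -1.6 -1.3] open 0.219 gf 14.988782303407788
  dp now-axes [ 3.82 -0.87  0.01]  goal-axes [ 3.82 -0.88 -0.  ]  dr [-0.02 -0.03  0.02]
rim 1042 [ 0.5853 -0.0876]
200 [251.   21.4] [ 0.5726 -0.0687  0.0534]
58 [235.5  43.9] [ 0.5719 -0.0933  0.0539]
46 [274.   43.2] [ 0.6015 -0.0736  0.0537]
192 [252.7  49.1] [ 0.5859 -0.0875  0.0534]
185 [232.2  62.3] [ 0.5754 -0.1077  0.0533]
183 [271.7  61.8] [ 0.6069 -0.087   0.0535]
```

>>> apply_moves:
  commands:
    - {"dp": [0.4,-0.1,0],"dr": [0,0,0],"gripper": 1}
    - {"dp": [0.75,-0.18,0],"dr": [0,0,0],"gripper": 1}
    - {"dp": [0.85,-0.2,0],"dr": [0,0,0],"gripper": 1}
    - {"dp": [0.85,-0.2,0],"dr": [0,0,0],"gripper": 1}
    - {"dp": [0.6,-0.14,0.1],"dr": [0,0,0],"gripper": 1}
    - {"dp": [0.34,-0.07,0.4],"dr": [0,0,0],"gripper": 1}
    - {"dp": [0,0,0.4],"dr": [0,0,0],"gripper": 1}
    - {"dp": [0,0,0.2],"dr": [0,0,0],"gripper": 1}

```text
clock: 26.7
tool_pos: [0.5967, -0.1069, 0.1758]
tool_rot: [-1.499, -2.757, 0.002]
force: [-0.2, 0.0, -1.2]
opening: 0.215
gripper_force: 15.0
```

>>> apply_moves:
  commands:
    - {"dp": [0,0,0],"dr": [0,0,0],"gripper": 1}
    - {"dp": [0,0,0],"dr": [0,0,0],"gripper": 1}
    - {"dp": [0,0,0],"dr": [0,0,0],"gripper": 1}
    - {"dp": [0,0,0],"dr": [0,0,0],"gripper": 1}

```text
clock: 27.1
tool_pos: [0.5991, -0.108, 0.1792]
tool_rot: [1.502, 2.758, 0.001]
force: [0.0, 0.5, -0.8]
opening: 0.216
gripper_force: 15.0
```

```bash
python3 chk.py w17 .5975 -.1062 .21 32.8
```

```text
lowest seen 0.1281 TCP z 0.17915909110099645
-0.055 226 axis [ 0.598  -0.1071] TCP [ 0.5991 -0.108 ]
-0.035 310 axis [ 0.5982 -0.107 ] TCP [ 0.5991 -0.108 ]
-0.015 308 axis [ 0.5984 -0.1069] TCP [ 0.5991 -0.108 ]
clk 27.15 pos [ 0.599  -0.1079  0.1791] th 32.87 F [-0.8 -0.1 -1.4] open 0.223 gf 14.988552702125162
  dp now-axes [ 0.07 -0.01 -1.03]  goal-axes [ 0.07 -0.01 -1.03]  dr [0.01 0.01 0.01]
rim 1050 [ 0.5848 -0.0874]
179 [279.7 148. ] [ 0.5726 -0.068   0.0535]
169 [280.4 173. ] [ 0.5856 -0.087   0.0536]
132 [298.8 185.7] [ 0.6069 -0.0876  0.0537]
110 [260.2 187. ] [ 0.577  -0.1091  0.0537]
```

View pics/w17.png

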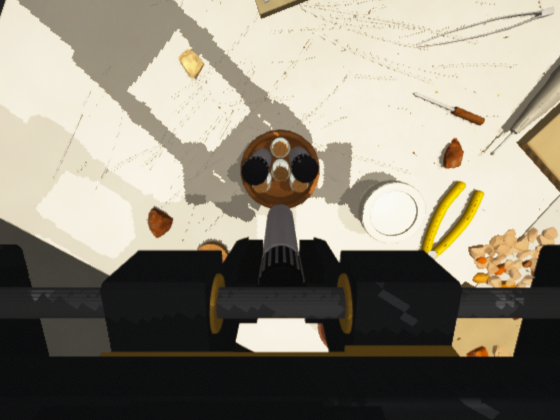

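The view shows both placed tubes at (255,170) and (305,168), with the third tube's foot at (281,210) coming in at the open gap.

>>> apply_moves:
  commands:
    - {"dp": [0.035,0,0.2],"dr": [0,0,0],"gripper": 1}
    - {"dp": [0,0,0.3],"dr": [0,0,0],"gripper": 1}
    - {"dp": [0,0,0.4],"dr": [0,0,0],"gripper": 1}
    - {"dp": [0,0,0.4],"dr": [0,0,0],"gripper": 1}
    - {"dp": [0,0,0.3],"dr": [0,0,0],"gripper": 1}
    - {"dp": [0,0,0.2],"dr": [0,0,0],"gripper": 1}
    - {"dp": [0,0,0],"dr": [0,0,0],"gripper": 1}
    - {"dp": [0,0,0],"dr": [0,0,0],"gripper": 1}

```text
clock: 27.95
tool_pos: [0.598, -0.1067, 0.1245]
tool_rot: [1.502, 2.759, 0.0]
force: [0.3, -0.5, -0.3]
opening: 0.217
gripper_force: 15.0
```

>>> apply_moves:
  commands:
    - {"dp": [0,0,0],"dr": [0,0,0],"gripper": 1}
    - {"dp": [0,0,0],"dr": [0,0,0],"gripper": 1}

```text
clock: 28.15
tool_pos: [0.5985, -0.1068, 0.1254]
tool_rot: [1.501, 2.758, 0.001]
force: [-0.7, 0.3, -0.4]
opening: 0.216
gripper_force: 15.0
```

```bash
python3 chk.py w18 .5975 -.1062 .078 32.8
```

```text
lowest seen 0.0067 TCP z 0.12535784439000464
-0.055 247 axis [ 0.5973 -0.1059] TCP [ 0.5985 -0.1068]
-0.035 357 axis [ 0.5973 -0.1058] TCP [ 0.5985 -0.1068]
-0.015 472 axis [ 0.5826 -0.0936] TCP [ 0.5985 -0.1068]
clk 28.2 pos [ 0.5984 -0.1068  0.1253] th 32.89 F [ 0.1  0.3 -0.1] open 0.217 gf 14.988563574152067
  dp now-axes [ 0.03 -0.02  1.58]  goal-axes [ 0.03 -0.01  1.58]  dr [0.01 0.01 0.02]
rim 1299 [ 0.5849 -0.0875]
276 [279.5 155.8] [ 0.5726 -0.068   0.0536]
28 [298.7 160.1] [ 0.5856 -0.0623  0.0543]
31 [260.3 163. ] [ 0.5635 -0.0796  0.0537]
259 [280.4 186.3] [ 0.5857 -0.0869  0.0536]
94 [257.4 204.6] [ 0.5788 -0.1092  0.0537]
134 [301.6 203.4] [ 0.6069 -0.0892  0.0535]
```

Aligned within 0.5 mm, so I'll lower it on.

>>> apply_moves:
  commands:
    - {"dp": [0,0,0.1],"dr": [0,0,0],"gripper": 1}
    - {"dp": [0,0,0.2],"dr": [0,0,0],"gripper": 1}
    - {"dp": [0,0,0.2],"dr": [0,0,0],"gripper": 1}
    - {"dp": [0,0,0.1],"dr": [0,0,0],"gripper": 1}
    - {"dp": [0,0,0],"dr": [0,0,0],"gripper": 1}
    - {"dp": [0,0,0],"dr": [0,0,0],"gripper": 1}

```text
clock: 28.8
tool_pos: [0.5978, -0.1066, 0.1063]
tool_rot: [-1.501, -2.759, 0.0]
force: [0.6, 0.5, 0.4]
opening: 0.22
gripper_force: 15.0
```

>>> apply_moves:
  commands:
    - {"dp": [0,0,0.1],"dr": [0,0,0],"gripper": 1}
    - {"dp": [0,0,0.2],"dr": [0,0,0],"gripper": 1}
    - {"dp": [0,0,0.2],"dr": [0,0,0],"gripper": 1}
    - {"dp": [0,0,0.1],"dr": [0,0,0],"gripper": 1}
    - {"dp": [0,0,0],"dr": [0,0,0],"gripper": 1}
    - {"dp": [0,0,0],"dr": [0,0,0],"gripper": 1}

```text
clock: 29.4
tool_pos: [0.5978, -0.1066, 0.0884]
tool_rot: [-1.502, -2.759, 0.0]
force: [0.2, 0.3, -0.1]
opening: 0.22
gripper_force: 15.0
```

>>> apply_moves:
  commands:
    - {"dp": [0,0,0.1],"dr": [0,0,0],"gripper": 1}
    - {"dp": [0,0,0.1],"dr": [0,0,0],"gripper": 1}
    - {"dp": [0,0,0.06],"dr": [0,0,0],"gripper": 1}
    - {"dp": [0,0,0],"dr": [0,0,0],"gripper": 1}
    - {"dp": [0,0,0],"dr": [0,0,0],"gripper": 1}

```text
clock: 29.9
tool_pos: [0.5979, -0.1067, 0.0807]
tool_rot: [-1.502, -2.759, 0.0]
force: [0.8, 0.7, -0.7]
opening: 0.218
gripper_force: 15.0
```

>>> apply_moves:
  commands:
    - {"dp": [0,0,0.06],"dr": [0,0,0],"gripper": 1}
    - {"dp": [0,0,0.06],"dr": [0,0,0],"gripper": 1}
    - {"dp": [0,0,0],"dr": [0,0,0],"gripper": 1}
    - {"dp": [0,0,0],"dr": [0,0,0],"gripper": 1}

```text
clock: 30.3
tool_pos: [0.5987, -0.1069, 0.0783]
tool_rot: [1.501, 2.758, 0.001]
force: [-1.3, -0.6, 5.8]
opening: 0.219
gripper_force: 15.0
```

Contact came at 0.0783 as predicted, so the tube is on the floor and I'll release it.

>>> apply_moves:
  commands:
    - {"dp": [0,0,-0.06],"dr": [0,0,0],"gripper": 1}
    - {"dp": [0,0,0],"dr": [0,0,0],"gripper": 0.5}
    - {"dp": [0,0,0],"dr": [0,0,0],"gripper": 0.3}
    - {"dp": [0,0,0],"dr": [0,0,0],"gripper": 0.2}
    - {"dp": [0,0,0],"dr": [0,0,0],"gripper": 0.2}
    - {"dp": [0,0,-0.2],"dr": [0,0,0],"gripper": 0.2}
    - {"dp": [0,0,-0.4],"dr": [0,0,0],"gripper": 0.2}
    - {"dp": [0,0,-0.6],"dr": [0,0,0],"gripper": 0.2}

```text
clock: 31.1
tool_pos: [0.5972, -0.1065, 0.1151]
tool_rot: [-1.501, -2.758, 0.001]
force: [1.0, -0.6, -0.0]
opening: 0.398
gripper_force: 0.0
```

>>> apply_moves:
  commands:
    - {"dp": [0,0,-0.9],"dr": [0,0,0],"gripper": 0.1}
    - {"dp": [0,0,-0.9],"dr": [0,0,0],"gripper": 0}
    - {"dp": [0,0,-0.9],"dr": [0,0,0],"gripper": 0}
    - {"dp": [0,0,-0.9],"dr": [0,0,0],"gripper": 0}
    - {"dp": [-0.8,0,-0.9],"dr": [0,0,0],"gripper": 0}
    - {"dp": [-0.8,0,0],"dr": [0,0,0],"gripper": 0}
    - {"dp": [0,0,0],"dr": [0,0,0],"gripper": 0}
    - {"dp": [0,0,0],"dr": [0,0,0],"gripper": 0}

```text
clock: 31.9
tool_pos: [0.6238, -0.147, 0.2505]
tool_rot: [-1.503, -2.759, -0.001]
force: [-0.5, 0.2, -1.0]
opening: 0.499
gripper_force: 0.0
```

```bash
python3 chk.py w19 .5975 -.1062 .2 32.8; python3 - <<'E'
import numpy as np
from h import *
z=np.load("pics/w19.npz");W=cloud(z["p"],z["d"],z)
for x,y in((.5636,-.0888),(.5958,-.0677),(.5975,-.1062)):tube(W,x,y,.018)
from plant import *
p,d=read_camera("side");b=p[180:320,180:360,::-1];a=cv2.imread("pics/w19.png")[60:260,180:400]
cv2.imwrite("pics/fin.png",cv2.hconcat([cv2.resize(a,(396,360)),cv2.resize(b,(400,360))]))
E
```

```text
lowest seen 0.2558 TCP z 0.2504839810361641
clk 31.95 pos [ 0.6233 -0.1466  0.2498] th 32.87 F [-0.1 -0.3 -0.6] open 0.498 gf 0.0
  dp now-axes [1.6  0.01 1.66]  goal-axes [1.6  0.01 1.66]  dr [-0.01 -0.02  0.01]
rim 704 [ 0.585  -0.0876]
130 [280.4 100.8] [ 0.5727 -0.0682  0.0536]
120 [280.7 122.5] [ 0.5856 -0.0873  0.0535]
120 [263.5 132.9] [ 0.5753 -0.1076  0.0535]
119 [296.5 132.5] [ 0.6067 -0.0867  0.0535]
tube n 303 med [ 0.564  -0.0888  0.1111] enclosing [ 0.5636 -0.0889] r 0.0104
tube n 309 med [ 0.5937 -0.0674  0.1112] enclosing [ 0.5941 -0.0671] r 0.0104
tube n 286 med [ 0.5959 -0.1048  0.1111] enclosing [ 0.5963 -0.1056] r 0.0103
```

View pics/fin.png

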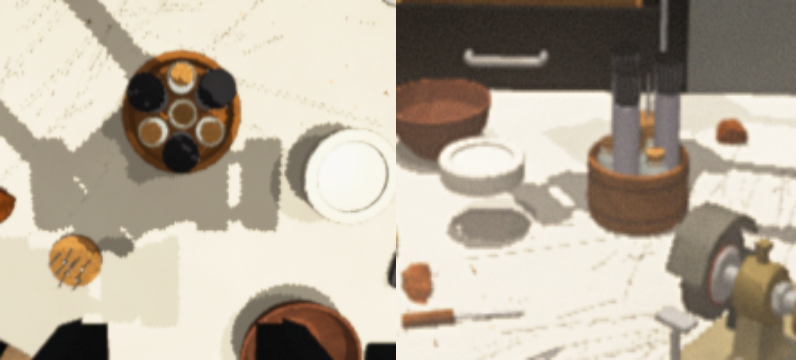

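All seven cylinders stand upright in the caddy: the tube tops are at 0.111 m and the corks at 0.0535 m. The gripper is clear.

```bash
python3 -c "
from plant import *
print(job_done())"
```

```text
the job is handed in; nothing more can be done
None
```

The job is handed in at about 32 s: all three long tubes stand on the caddy floor beside the four undisturbed vials, I saw no sign that the stand, jar or bowl had moved, and no verdict came back.

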